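# Spin the brake disc on the run-out stand and stop it on its paint mark

## Task

Check the brake disc on the run-out stand before gauging: set it spinning with a flick of a fingertip, then keep off it until it has run freely at least one full turn from where it started. Then, while it still turns, brake it with a fingertip on the bare flat ring (not by catching the pins) so that it comes to rest for the first time with the white paint line under the dial gauge's stylus, and take the finger away. Do not lift the disc or touch the gauge stand, and leave the other things on the bench where they are.

Things in the scene. Friction and masses are not known exactly. Their poses are not given: they have to be found in the camera images.
- hub (a joint): Free turning of the disc, hub and pins about the upright spindle, rad, no end stops; 0 at the start, grows anticlockwise from above, counting past 6.28. Light bearing drag: it loses about a tenth of its speed each second, a little more when slow; from 2 rad/s it coasts some two turns. Moment of inertia 0.014 to 0.023 kg m2; a few newtons on the ring stop it from 1 rad/s within about 0.1 rad.
- disc: Steel car brake disc lying level. Origin on the turning axis at the ring's underside, 80 mm above the bench; z is the axis (up), +x points to the paint line. Flat bare ring 240 mm across, upper face 90 mm above the bench, bare from 75 to 120 mm off the axis. In the middle a grey hat 140 mm across, its flat top 112 mm above the bench. It only rests over the pins and could be lifted off.
- mark (a point): White radial paint line on the ring's upper face, 42 mm long by 12 mm wide. This point is on the line, 100 mm from the axis, 90 mm above the bench; it turns with the disc.
- pins: Four upright steel pins that turn with the disc. Origin on the axis, level with the hat's top (112 mm above the bench). Pins 12 mm thick, rising 25 mm above the hat, 50 mm from the axis, at 45, 135, 225 and 315 degrees from +x, which points along the paint line. A nose 60 mm across between them rises 14 mm. Pushing a pin sideways with a fingertip spins the disc.
- stylus (a point): Tip of the dial gauge's stylus, a thin upright rod that ends 4 mm above the disc's ring, 100 mm from the axis; it does not move. The paint line is to stop under it.
- stand: Fixed run-out stand. Origin on the turning axis at bench level; +x points level to the stylus and column. Round foot 170 mm across under the disc, a bar out to a column 20 mm thick, 240 mm high, 170 mm from the axis. From it a dial gauge 56 mm across hangs over the ring, 90 to 110 mm from the axis, 168 to 240 mm above the bench, its stylus below. Not to be touched.
- nut_a: Wheel nut, steel, 27 mm across, 20 mm high, standing on the bench beside the stand; origin under its centre. Leave alone.
- nut_b: A second wheel nut like the first, beside the stand. Leave alone.
- brake_pad: Brake pad lying on the bench beside the stand, 50 by 138 mm with its ears, 16 mm high; origin under its centre. Leave alone.
- wrench: Combination wrench 200 mm long lying on the bench along its x axis. Leave alone.
- aerosol: Aerosol can 65 mm in diameter, 190 mm high, upright; origin under its centre. Leave alone.
- spray_bottle: White trigger spray bottle 82 mm in diameter, 220 mm high, upright; origin under its centre. Leave alone.
- socket: Steel wrench socket 28 mm in diameter, 60 mm high, upright; origin under its centre. Leave alone.
- paint_pen: Paint pen 125 mm long, 17 mm thick, lying on the bench along its x axis. Leave alone.

How it is judged:
On the way, in this order (a step that is already met when the one before it is completed fails the run):
1. the disc has run at least one full turn from its start and is spinning with no finger on it ((value of joint hub above 6.28 rad or value of joint hub below -6.28 rad) and not (velocity of joint hub between -0.2 and 0.2 rad/s) and not (contact force between the fingers and disc above 0.1 N or contact force between the fingers and pins above 0.1 N)), for 0.1 s.
2. a fingertip on the ring has brought the disc to rest with the paint line under the stylus (contact force between the fingers and disc above 0.3 N and velocity of joint hub between -0.05 and 0.05 rad/s and horizontal distance between mark and stylus below 0.02 m), for 0.1 s.
At the end, for the whole second after the job is handed in: After at least one full turn the disc is at rest (under 0.02 rad/s), seated on the hub, with the point of the paint line 100 mm out within 20 mm of the stylus tip seen from above, and no finger on it ((value of joint hub above 6.28 rad or value of joint hub below -6.28 rad) and horizontal distance between mark and stylus below 0.02 m and velocity of joint hub between -0.02 and 0.02 rad/s and height (world z) of disc below 0.084 m); the robot touches nothing.
It fails at once if a finger touches the disc or its pins between half a turn and one full turn from the start (it must run there by itself) ((value of joint hub above 3.2 rad or value of joint hub below -3.2 rad) and not (value of joint hub above 6.28 rad or value of joint hub below -6.28 rad) and (contact force between the fingers and disc above 0.3 N or contact force between the fingers and pins above 0.3 N)).
It fails at once if after its free turn the disc comes to rest with the paint line off the stylus ((value of joint hub above 6.28 rad or value of joint hub below -6.28 rad) and velocity of joint hub between -0.04 and 0.04 rad/s and not (horizontal distance between mark and stylus below 0.02 m)).
It fails at once if after its free turn the pins are caught with the fingers ((value of joint hub above 6.28 rad or value of joint hub below -6.28 rad) and contact force between the fingers and pins above 0.5 N).
It fails at once if the disc is lifted off its seat (not (height (world z) of disc below 0.084 m)).
It fails at once if the gauge stand is touched, or something else on the bench is moved or lifted by more than 15 mm (contact force between any of the fingers, the arm and stand above 1 N or distance of any of nut_a, nut_b, brake_pad, wrench, aerosol, spray_bottle, socket, paint_pen from where it was at the start of the episode above 0.015 m).
It also fails if it takes over 56 s, if anything falls off the work surface, if the arm or the gripper's body presses on something with over 40 N, if the wrist force passes 120 N, or if a joint passes its speed limit or range.

## Robot

A 6-joint arm with a two-finger parallel gripper is mounted at the origin on the work surface. World frame = base frame: x ahead of the robot, y to its left, z up, the work surface at z = 0. Lengths are in m, angles in rad, forces in N, time in s.
With the tool pointing down it reaches from about 0.375 to 0.975 m from the base axis. Payload 3.8 kg.
Tool frame: the origin (TCP) lies at the very end of the fingers, on their centre line; the grasp point (between the pads) lies 19 mm behind it; z points along the fingers, y is the line along which they close (so a half turn about z gives the same grasp; the last joint's range is limited). The gripper opens to 85 mm and grips with 20 to 120 N. Pads are 22 mm wide; open, the fingers measure 114 mm over their backs; the gripper's body (76 mm by 85 mm) begins 54 mm behind the grasp point. The pads swing forward as they close: fully open they stand 13 mm farther back than shut.
Start: joints at [1.078, 0.264, 1.604, -0, 1.274, -0.037], TCP at [0.297, 0.606, 0.231] pointing down, gripper open.
Joint ranges: [-2.63, 2.63], [-0.94, 2.18], [0.31, 2.57], [-1.31, 4.45], [0, 2.66], [-2.55, 2.55]. Speed limits (rad/s): [2.57, 2.57, 3.14, 3.14, 3.14, 3.14].

## Interface

Orientations are given as a rotation vector (axis times angle).
In Python, from workcell import monitor, viewer, job gives the robot as it stands. The module is installed in compiled form; this text tells all that it offers.
- The arm moves only by the tool step_arm, never from a script. Its argument "series" is one flat list of numbers, 4 for each row, row after row: the shift along the tool's x, y, z in m, then the turn about the tool's z in rad. A call has 1 to 8 rows; each row is the pose to reach, as a shift and turn from the pose commanded when the call began, along the tool's axes at that moment; what a row does not reach only later rows make up. A row lasts 1/8 s, in which the tool goes at most 62.5 mm and 10.7 degrees, less where a joint would pass 70% of its speed; a pose out of reach is approached as far as the arm can. A call with a gripper value outside its range is refused whole. "gripper" is the opening, from 0 (shut) to 1 (fully open), set as the call begins (left out, the last holds). The fingers move at their own pace and stop on an object; "newtons" is the grip in N (left out, the last holds). Time passes only in rows, so rows that repeat a pose let the fingers close. It gives the time, the measured TCP pose, the force, the opening and the grip force at its end, in the units of the state.
- monitor.read_state(): the state, without advancing time (a new reading comes with each control period).
- viewer.read_camera(name): name is "scene" or "side" or "wrist"; returns a dict with "image" (384x512x3 uint8, red, green, blue), "intrinsics" (3x3 intrinsics, pixels), "T" (4x4, takes a point from camera to world coordinates); the wrist camera has in their place "hand_eye" (4x4, takes a point from camera to tool coordinates, whose origin is the TCP and whose axes are the flange's). Camera axes: x right, y up, looking along -z (the intrinsics and any distortion apply to the point x, -y, -z); pixel columns grow to the right and rows downward; lengths in m; the calibration is good to about 2 mm. A picture is of the moment at which its call begins: read the wrist's pose just before it. There is no depth.
- job.finish_job(): hands the job in; it is judged then, once.
Trained networks look in a picture, given as the dict that the camera call returned (one of the last four; its "shot" number tells which), for a name from the list of things; names that differ only in an ending like _2 or _b are one class to them, and where a whole thing is asked for, a point or a joint stands for the part that bears it (a point fixed in the world has none). Each returns a list of dicts, best first, with "score" (0 to 1); they miss things now and then, are a little off and sometimes report something else, mostly with a low value. They report only what shows in the picture. A call takes as long as a camera call.
- viewer.boxes_of(picture, label): "extent" ([centre column, centre row, width, height] in pixels, round what is visible of it).
- viewer.spot_point(picture, label): "point" ([column, row] in pixels: a listed point, or the origin of a listed thing).
The state is a dict: "time": time; "q": joint angles; "joint_vel": joint speeds; "joint_torque": joint torques, N m; "tool_pos": TCP position; "tcp_rot": TCP orientation; "wrist_force": force on the tool from outside, world axes, zero at the start; "torque": the same for the moment, N m; "width": opening from 0.0 (shut) to 1.0 (fully open); "grip_force": force on a finger pad.
Only numpy, scipy, OpenCV 4.12 (cv2) and the standard library are available. Lean on these libraries where they do the work, as an engineer would, in place of code of your own. Each camera call takes 0.05 s, during which the arm holds its last target. There are 200 camera calls.

## Working session

There is one attempt and no reset: what is moved stays moved. The work goes in short steps, Python scripts to look and compute and a tool call to move; the robot and the scene stay as the last step left them, time stands still between calls to the robot, and variables do not carry over. Pictures are saved under pics/ and viewed, at most 10 in all, crops included, and the job is handed in when it is done.

Besides the shell and the picture viewer there is one more tool, called after ">>>" as name(argument=value, ...), one argument or row to a line, values as JSON. step_arm: Moves the arm, as the interface text tells. Its arguments: {"type":"object","properties":{"series":{"type":"array"},"gripper":{"type":"number"},"newtons":{"type":"number"}},"required":["series"]}

```bash
mkdir -p pics; cat > h.py <<'E'
import numpy as np,cv2
from scipy.spatial.transform import Rotation as R
from workcell import monitor,viewer,job
def ray(p,px):
    K=np.array(p["intrinsics"]);T=np.array(p["T"])
    d=np.linalg.inv(K)@[px[0],px[1],1]; d=T[:3,:3]@[d[0],-d[1],-d[2]]
    return T[:3,3],d
def at(p,px,z):
    o,d=ray(p,px); return o+d*(z-o[2])/d[2]
def tri(a,b):
    A=[];B=[]
    for o,d in (a,b):
        d=d/np.linalg.norm(d);P=np.eye(3)-np.outer(d,d);A.append(P);B.append(P@o)
    return np.linalg.lstsq(np.vstack(A),np.hstack(B),rcond=None)[0]
E
python3 - <<'E'
from h import *
s=monitor.read_state();print(s)
Z=dict(disc=.08,mark=.09,pins=.112,stylus=.094,stand=0,nut_a=0,brake_pad=0,wrench=0,aerosol=0,spray_bottle=0,socket=0,paint_pen=0)
for c in("scene","side"):
    p=viewer.read_camera(c);cv2.imwrite(f"pics/{c}.png",p["image"][:,:,::-1]);print(c,np.round(p["T"],3).tolist(),p.keys())
    for n in Z:
        for r in viewer.spot_point(p,n)[:2]: print(n,np.round(r["score"],2),np.round(r["point"]),np.round(at(p,r["point"],Z[n]),3))
E
```

```text
{'time': 0.0, 'q': array([ 1.07808736e+00,  2.64784163e-01,  1.60536963e+00,  1.06558616e-05,
        1.27370382e+00, -3.69111386e-02]), 'joint_vel': array([-9.57172993e-06,  1.51533515e-04,  1.06398207e-03, -5.48369798e-05,
       -1.49581358e-03, -1.34586815e-03]), 'joint_torque': array([-8.05907221e-04, -5.15100074e+01, -3.67320728e+01, -6.59866078e-05,
        1.27028039e-02,  8.08680824e-06]), 'tool_pos': array([0.29678015, 0.60544269, 0.22994349]), 'tcp_rot': array([-0.70965222, -3.05977128,  0.00342894]), 'wrist_force': array([0.46820094, 0.01795304, 0.10541958]), 'torque': array([-0.08484453, -0.00876001, -0.0271345 ]), 'grip_force': 0.0, 'width': 0.9985319152221734}
scene [[-0.881, -0.353, 0.316, 0.863], [0.474, -0.643, 0.602, 0.578], [-0.01, 0.68, 0.734, 0.867], [0.0, 0.0, 0.0, 1.0]] dict_keys(['image', 'intrinsics', 'T', 'shot'])
mark 0.83 [200. 208.] [ 0.688 -0.085  0.09 ]
pins 0.87 [224. 182.] [ 0.588 -0.129  0.112]
stylus 0.71 [200. 210.] [ 0.695 -0.075  0.094]
stylus 0.36 [227. 210.] [ 0.623 -0.037  0.094]
stand 0.66 [229. 209.] [ 0.588 -0.113  0.   ]
nut_a 0.54 [262. 
[... 622 characters left out ...]
, 0.673, 0.74, 0.927], [0.0, 0.0, 0.0, 1.0]] dict_keys(['image', 'intrinsics', 'T', 'shot'])
disc 0.87 [290. 196.] [ 0.601 -0.113  0.08 ]
mark 0.97 [307. 173.] [ 0.7   -0.091  0.09 ]
pins 0.73 [289. 189.] [ 0.595 -0.113  0.112]
stylus 0.77 [306. 172.] [ 0.698 -0.09   0.094]
nut_a 0.45 [240. 192.] [ 0.559  0.048 -0.   ]
nut_a 0.39 [242. 185.] [0.582 0.066 0.   ]
brake_pad 0.98 [342. 252.] [ 0.609 -0.31   0.   ]
wrench 0.79 [339. 368.] [ 0.358 -0.498  0.   ]
aerosol 0.93 [157. 143.] [0.503 0.419 0.   ]
aerosol 0.41 [303. 171.] [ 0.772 -0.025 -0.   ]
spray_bottle 0.64 [185. 126.] [0.633 0.428 0.   ]
socket 0.61 [411. 305.] [ 0.611 -0.526  0.   ]
paint_pen 0.44 [126. 169.] [ 0.351  0.377 -0.   ]
```

```bash
python3 - <<'E'
import cv2
a=cv2.imread("pics/scene.png")[90:290,120:340];b=cv2.imread("pics/side.png")[80:280,200:420]
cv2.imwrite("pics/both.png",cv2.hconcat([cv2.resize(a,(400,364),interpolation=2),cv2.resize(b,(400,364),interpolation=2)]))
E
```

```text
(no output)
```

View pics/both.png

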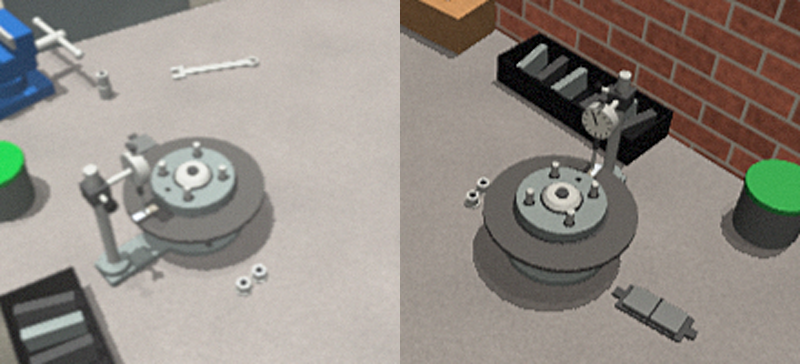

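View pics/scene.png

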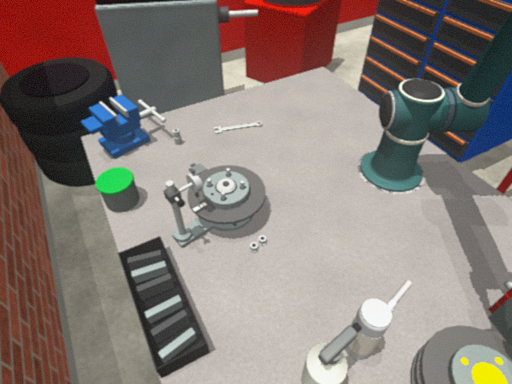

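The pictures show the disc at about (0.60, -0.115). The white line is at scene px (200,207) and side px (307,173), close to the stylus, and the column is on the far side from the robot. I'll move in above it for a look with the wrist camera.

>>> step_arm(
  series=[0,0,-0.06,0,0,0,-0.12,0,-0.03,-0.03,-0.17,-0.1,-0.07,-0.075,-0.17,-0.2,-0.11,-0.12,-0.17,-0.3,-0.15,-0.165,-0.17,-0.4,-0.19,-0.205,-0.17,-0.456,-0.23,-0.245,-0.17,-0.456],
  gripper=0,
)

```text
time: 2.3
tool_pos: [0.396, 0.2831, 0.4016]
tcp_rot: [-0.002, 3.141, 0.001]
wrist_force: [0.3, -0.2, -0.0]
width: 0.0
grip_force: 0.0
```

```bash
python3 - <<'E'
from h import *
s=monitor.read_state();print(s['time'],s['tool_pos'],R.from_rotvec(s['tcp_rot']).as_matrix().round(3).tolist())
P={c:viewer.read_camera(c) for c in("scene","side")}
for n in("disc","pins","mark","stylus"):
    r=[viewer.spot_point(P[c],n) for c in P]
    if all(r): print(n,tri(*[ray(P[c],x[0]["point"]) for c,x in zip(P,r)]).round(4))
a=P["scene"]["image"][150:250,160:280,::-1];b=P["side"]["image"][130:230,240:360,::-1]
cv2.imwrite("pics/z.png",cv2.hconcat([cv2.resize(x,(396,330),interpolation=2) for x in(a,b)]))
E
```

```text
2.3 [0.3960028  0.28307271 0.40159737] [[-1.0, -0.001, 0.001], [-0.001, 1.0, 0.0], [-0.001, 0.0, -1.0]]
disc [ 0.5913 -0.1085  0.0861]
pins [ 0.5875 -0.1169  0.1152]
mark [ 0.6967 -0.0897  0.0934]
stylus [ 0.6921 -0.0831  0.0889]
```

View pics/z.png

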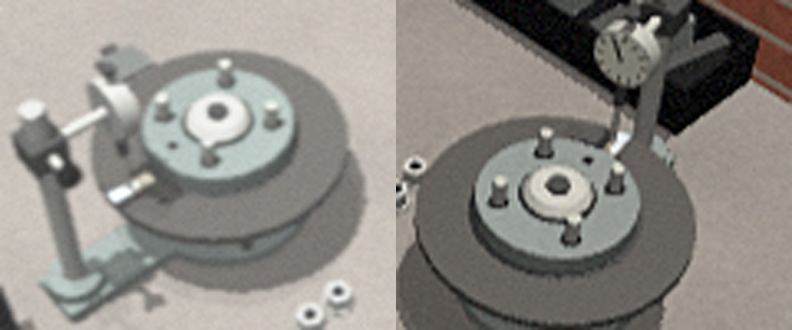

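The mark (scene px ~199,207) is near the stylus, and the pins show clearly. Next is the view from above.

>>> step_arm(
  series=[-0.02,-0.06,0,0,-0.035,-0.12,0,0,-0.05,-0.18,0,0,-0.065,-0.235,0,0,-0.08,-0.29,0,0,-0.095,-0.345,0,0,-0.104,-0.393,0,0,-0.104,-0.393,0,0],
)

```text
time: 3.8
tool_pos: [0.5004, -0.1103, 0.4004]
tcp_rot: [-0.005, -3.14, 0.001]
wrist_force: [-0.6, 0.3, 0.1]
width: 0.0
grip_force: 0.0
```

```bash
cat >> h.py <<'E'
def wrist():
    s=monitor.read_state();p=dict(viewer.read_camera("wrist"))
    T=np.eye(4);T[:3,:3]=R.from_rotvec(s['tcp_rot']).as_matrix();T[:3,3]=s['tool_pos']
    return p,dict(intrinsics=p["intrinsics"],T=T@np.array(p["hand_eye"])),s
E
python3 - <<'E'
from h import *
p,g,s=wrist();print(s['time'],s['tool_pos'],p.keys(),np.round(p["hand_eye"],3).tolist())
cv2.imwrite("pics/w.png",p["image"][:,:,::-1])
for n,z in(("disc",.08),("pins",.112),("mark",.09),("stylus",.094),("stand",0),("nut_a",0)):
    for r in viewer.spot_point(p,n)[:2]: print(n,round(r["score"],2),np.round(r["point"]),at(g,r["point"],z).round(4))
E
```

```text
3.8 [ 0.50041501 -0.11033803  0.40042749] dict_keys(['image', 'intrinsics', 'hand_eye', 'shot']) [[0.001, 0.962, 0.272, 0.069], [1.0, -0.001, -0.0, 0.0], [-0.0, 0.272, -0.962, -0.142], [0.0, 0.0, 0.0, 1.0]]
disc 0.81 [260. 217.] [ 0.5925 -0.112   0.08  ]
disc 0.68 [265. 225.] [ 0.6055 -0.1043  0.08  ]
pins 0.91 [260. 227.] [ 0.5967 -0.1113  0.112 ]
nut_a 0.58 [358. 182.] [0.5589 0.0511 0.    ]
nut_a 0.56 [363. 202.] [0.5946 0.0619 0.    ]
```

View pics/w.png

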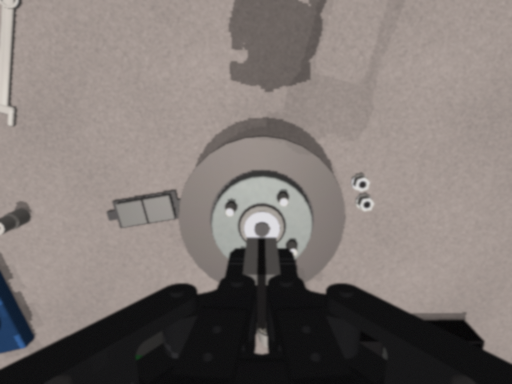

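The wrist view shows three pin tops at about (231,211), (284,203) and (292,251). The ring runs from column 180 to 345, and the fingers hide the paint line.

```bash
python3 - <<'E'
from h import *
p,g,s=wrist()
for q in((231,211),(284,203),(292,251)): print(at(g,q,.137).round(4))
for q in((180,215),(345,215)): print(at(g,q,.09).round(4))
for q in((262,230),):print(at(g,q,.126).round(4))
P={c:viewer.read_camera(c) for c in("scene","side")}
print("col",at(P["scene"],(184.8,231.8),.012))
for c,q in(("scene",[(224/3.3+160,64/3.3+150),(162/3.3+160,98/3.3+150),(272/3.3+160,105/3.3+150),(208/3.3+160,150/3.3+150)]),("side",[((545-396)/3.3+240,133/3.3+130),((499-396)/3.3+240,180/3.3+130),((616-396)/3.3+240,170/3.3+130),((572-396)/3.3+240,220/3.3+130)])):
    for x in q: print(c,at(P[c],x,.137).round(3))
    print(c,"mark",[at(P[c],r["point"],.09).round(4) for r in viewer.spot_point(P[c],"mark")[:1]])
    # white pixels
    im=P[c]["image"].astype(int)
    u,v=(200,207) if c=="scene" else (307,173)
    sub=im[v-10:v+11,u-10:u+11].min(2); yy,xx=np.nonzero(sub>185); print(c,len(xx),at(P[c],(xx.mean()+u-10,yy.mean()+v-10),.09).round(4))
    print(sub[::1].tolist() if c=="side" else "")
    for y,x in [(y,x) for y in(-1,0,1) for x in(-1,0,1)]:pass
    big=cv2.resize(P[c]["image"][v-40:v+20,u-30:u+30,::-1],(480,480),interpolation=cv2.INTER_CUBIC);cv2.imwrite(f"pics/m_{c}.png",big)
a=cv2.hconcat([cv2.imread("pics/m_scene.png"),cv2.imread("pics/m_side.png")]);cv2.imwrite("pics/m.png",cv2.resize(a,(800,400)))
E
```

```text
[ 0.5657 -0.1445  0.137 ]
[ 0.5548 -0.0768  0.137 ]
[ 0.6213 -0.0648  0.137 ]
[ 0.5875 -0.2221  0.09  ]
[0.5868 0.0144 0.09  ]
[ 0.596  -0.1046  0.126 ]
col [ 0.74876553 -0.08603045  0.012     ]
scene [ 0.565 -0.149  0.137]
scene [ 0.633 -0.136  0.137]
scene [ 0.55  -0.08   0.137]
scene [ 0.624 -0.058  0.137]
scene mark [array([ 0.6823, -0.095 ,  0.09  ])]
scene 59 [ 0.7046 -0.0845  0.09  ]

side [ 0.621 -0.071  0.137]
side [ 0.553 -0.083  0.137]
side [ 0.632 -0.141  0.137]
side [ 0.564 -0.154  0.137]
side mark [array([ 0.7029, -0.0887,  0.09  ])]
side 28 [ 0.6931 -0.0966  0.09  ]
[[147, 152, 145, 146, 148, 150, 152, 153, 164, 95, 86, 84, 102, 95, 83, 62, 80, 80, 88, 90, 86], [152, 148, 146, 145, 141, 148, 146, 148, 141, 87, 80, 141, 96, 91, 91, 87, 69, 84, 89, 89, 86], [153, 150, 150, 144, 147, 151, 148, 155, 123, 86, 88, 163, 137, 89, 94, 77, 74, 84, 82, 86, 86], [121, 131, 141, 134, 150, 151, 154, 157, 111, 88, 90, 152, 155, 135, 137, 74, 74, 80, 92, 86, 88], [93, 99, 112, 103, 127, 132, 137, 158, 99, 87, 98, 149, 146, 149, 158, 90, 81, 82, 89, 91, 87], [91, 97, 91, 92, 98, 94, 10
[... 793 characters left out ...]
 91, 95, 90, 93, 96], [107, 103, 134, 159, 153, 155, 156, 150, 153, 83, 51, 92, 95, 93, 95, 93, 94, 91, 101, 95, 91], [24, 6, 71, 154, 158, 152, 150, 149, 150, 124, 76, 89, 92, 91, 94, 96, 93, 90, 90, 96, 95], [96, 52, 122, 157, 151, 151, 151, 151, 151, 197, 186, 119, 91, 94, 99, 95, 95, 95, 99, 96, 94], [145, 136, 157, 155, 153, 150, 149, 150, 156, 204, 213, 188, 115, 94, 97, 94, 97, 97, 95, 96, 95], [154, 156, 152, 152, 151, 152, 155, 155, 104, 192, 214, 205, 137, 110, 93, 94, 95, 95, 94, 96, 94], [150, 152, 152, 152, 150, 149, 159, 146, 58, 128, 153, 129, 130, 148, 98, 95, 94, 95, 99, 94, 95], [149, 148, 151, 155, 152, 151, 161, 133, 68, 72, 75, 64, 142, 160, 115, 93, 93, 98, 92, 95, 96]]
```

View pics/m.png

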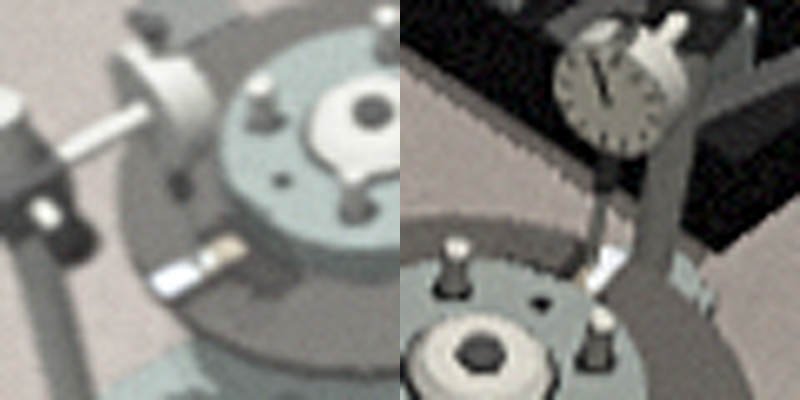

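Pins averaged over the views put the axis at about (0.593, -0.108) and the mark at about 10° from world +x. The stylus also sits near 9°, so I'll aim for two or more full turns anticlockwise. Moving to the flick start next.

>>> step_arm(
  series=[-0.02,0.03,0.05,0,-0.045,0.062,0.1,0,-0.045,0.062,0.155,0,-0.045,0.062,0.21,0,-0.045,0.062,0.25,0,-0.045,0.062,0.275,0,-0.045,0.062,0.28,0,-0.045,0.062,0.28,0],
)

```text
time: 5.4
tool_pos: [0.5453, -0.0462, 0.1218]
tcp_rot: [-0.0, 3.141, -0.0]
wrist_force: [-0.3, -1.1, 0.3]
width: 0.007
grip_force: 0.0
```

```bash
cat >> h.py <<'E'
C=np.array([.593,-.108])
def pol(x): d=np.asarray(x)[:2]-C; return np.hypot(*d),np.degrees(np.arctan2(d[1],d[0]))
def look(cams=("scene","side")):
    for c in cams:
        t=monitor.read_state()["time"];p=viewer.read_camera(c)
        o=[(round(r["score"],2),)+tuple(np.round(pol(at(p,r["point"],.09)),3)) for r in viewer.spot_point(p,"mark")[:2]]
        im=p["image"].min(2);ys,xs=np.nonzero(im>195)
        q=np.array([pol(at(p,(x,y),.09)) for x,y in zip(xs,ys) if 130<y<240 and 160<x<370])
        q=q[(q[:,0]>.08)&(q[:,0]<.122)] if len(q) else q
        h=np.histogram(q[:,1],np.arange(-180,181,15))[0] if len(q) else []
        print(round(t,3),c,"net",o,"seg",[(int(-172.5+15*i),int(h[i])) for i in np.argsort(h)[::-1][:3]],round(float(np.median(q[:,1])),1) if len(q) else None)
E
python3 - <<'E'
from h import *
s=monitor.read_state();print(s['tool_pos'])
look()
P={c:viewer.read_camera(c) for c in("scene","side")}
t=tri(ray(P["scene"],(200.75,205.7)),ray(P["side"],(306.7,171.2)));print("sty",t,pol(t),[pol(at(P[c],x,.094)) for c,x in(("scene",(200.75,205.7)),("side",(306.7,171.2)))])
k=cv2.hconcat([cv2.resize(P[c]["image"][y:y+100,x:x+120,::-1],(396,330),interpolation=2) for c,x,y in(("scene",160,130),("side",240,120))]);cv2.imwrite("pics/k.png",k)
E
```

```text
[ 0.54529493 -0.04616373  0.12183697]
5.4 scene net [(0.56, np.float64(0.098), np.float64(4.635))] seg [(7, 32), (-52, 29), (-67, 15)] -55.8
5.5 side net [(0.67, np.float64(0.11), np.float64(12.491)), (0.52, np.float64(0.014), np.float64(5.083))] seg [(7, 21), (-7, 4), (52, 2)] 8.9
sty [ 0.68957509 -0.08946399  0.0995486 ] (np.float64(0.09833784077325662), np.float64(10.864861184111872)) [(np.float64(0.09330864581105541), np.float64(11.381805045165887)), (np.float64(0.10891024848550133), np.float64(10.453059327953541))]
```

View pics/k.png

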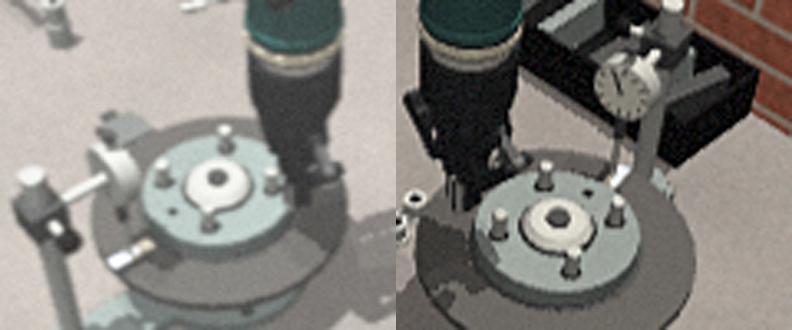

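The fingertip sits beside the pin, about 1 cm clear, and the stand is clear. Now the flick.

>>> step_arm(
  series=[0,-0.004,0,0,0,-0.01,0,0,0,-0.019,0,0,0,-0.031,0,0,0,-0.046,0,0,0,-0.061,0,0,0.015,-0.066,-0.05,0,0.05,-0.06,-0.06,0],
)

```text
time: 6.7
tool_pos: [0.4981, -0.1086, 0.1853]
tcp_rot: [0.002, 3.134, -0.004]
wrist_force: [-0.3, 0.3, 0.5]
width: -0.001
grip_force: 0.0
```

```bash
python3 - <<'E'
from h import *
s=monitor.read_state();print(s['tool_pos'],s['wrist_force'])
look();look()
E
```

```text
[ 0.49814464 -0.10861015  0.18531216] [-0.28692094  0.30294645  0.46770178]
6.7 scene net [(0.57, np.float64(0.097), np.float64(110.882)), (0.34, np.float64(0.332), np.float64(-123.985))] seg [(112, 41), (-52, 28), (-67, 9)] -53.9
6.8 side net [(0.93, np.float64(0.09), np.float64(128.539)), (0.28, np.float64(0.018), np.float64(28.59))] seg [(127, 30), (142, 6), (7, 3)] 131.8
6.9 scene net [(0.6, np.float64(0.099), np.float64(149.806))] seg [(157, 38), (-52, 28), (-97, 12)] -53.4
7.0 side net [(0.83, np.float64(0.088), np.float64(168.449))] seg [(172, 38), (157, 5), (37, 5)] 167.3
```

The disc is spinning at about 3.4 rad/s anticlockwise. I'll hover over the ring and track it.

>>> step_arm(
  series=[0,0,0.02,0,0,0,0.04,0,0,0,0.06,0,0,0,0.07,0,0,0,0.075,0,0,0,0.075,0,0,0,0.075,0,0,0,0.075,0],
)

```text
time: 8.1
tool_pos: [0.4954, -0.1063, 0.107]
tcp_rot: [-0.0, 3.14, -0.001]
wrist_force: [-0.6, -0.7, 0.1]
width: -0.004
grip_force: 0.0
```

```bash
python3 - <<'E'
from h import *
s=monitor.read_state();print(s['tool_pos'],s['wrist_force'])
look();look()
E
```

```text
[ 0.49543591 -0.10628211  0.10703415] [-0.60694306 -0.70183135  0.13226   ]
8.1 scene net [(0.65, np.float64(0.105), np.float64(-18.802))] seg [(-22, 35), (-52, 30), (-67, 9)] -53.7
8.2 side net [(0.79, np.float64(0.111), np.float64(-8.314))] seg [(-7, 32), (37, 5), (172, 0)] -3.5
8.3 scene net [(0.78, np.float64(0.108), np.float64(11.896))] seg [(-52, 29), (7, 28), (-67, 15)] -54.8
8.4 side net [(0.77, np.float64(0.109), np.float64(28.433))] seg [(22, 22), (52, 6), (7, 5)] 24.9
```

>>> step_arm(
  series=[0,0,0,0,0,0,0,0,0,0,0,0,0,0,0,0,0,0,0,0,0,0,0,0,0,0,0,0,0,0,0,0],
)

```text
time: 9.5
tool_pos: [0.4949, -0.1061, 0.1063]
tcp_rot: [0.0, -3.142, -0.0]
wrist_force: [-0.1, 0.3, 0.6]
width: 0.002
grip_force: 0.0
```

```bash
python3 - <<'E'
from h import *
look();look()
E
```

```text
9.5 scene net [(0.82, np.float64(0.102), np.float64(-178.782))] seg [(-52, 30), (172, 16), (-82, 13)] -58.8
9.6 side net [(0.64, np.float64(0.095), np.float64(-165.967))] seg [(-172, 31), (37, 4), (-7, 4)] -171.1
9.7 scene net [(0.96, np.float64(0.099), np.float64(-157.798))] seg [(-157, 34), (-52, 29), (-67, 14)] -83.8
9.8 side net [(0.87, np.float64(0.092), np.float64(-143.073)), (0.48, np.float64(0.451), np.float64(108.055))] seg [(-142, 45), (7, 5), (52, 2)] -146.3
```

>>> step_arm(
  series=[0,0,0,0,0,0,0,0,0,0,0,0,0,0,0,0,0,0,0,0,0,0,0,0,0,0,0,0,0,0,0,0],
)

```text
time: 10.9
tool_pos: [0.4948, -0.1061, 0.1063]
tcp_rot: [0.0, -3.141, 0.0]
wrist_force: [0.2, 0.1, 1.0]
width: -0.002
grip_force: 0.0
```

```bash
python3 - <<'E'
from h import *
look()
E
```

```text
10.9 scene net [(0.71, np.float64(0.102), np.float64(-29.071))] seg [(-22, 37), (-52, 30), (-67, 9)] -53.0
11.0 side net [(0.67, np.float64(0.11), np.float64(-10.124)), (0.46, np.float64(0.23), np.float64(-103.851))] seg [(-7, 29), (-22, 9), (37, 5)] -12.8
```

>>> step_arm(
  series=[0,0,0,0,0,0,0,0,0,0,0,0,0,0,0,0,0,0,0,0,0,0,0.003,0,0,0,0.006,0,0,0,0.006,0],
)

```text
time: 12.1
tool_pos: [0.4945, -0.106, 0.0998]
tcp_rot: [0.0, -3.141, -0.0]
wrist_force: [0.6, -0.9, 0.2]
width: -0.003
grip_force: 0.0
```

```bash
python3 - <<'E'
from h import *
s=monitor.read_state();print(s['tool_pos'],s['wrist_force'])
look()
E
```

```text
[ 0.49446713 -0.10599304  0.09976381] [ 0.62446667 -0.92732245  0.24764553]
12.1 scene net [(0.56, np.float64(0.104), np.float64(91.576))] seg [(97, 48), (-52, 29), (-67, 14)] -55.4
12.2 side net [(0.81, np.float64(0.102), np.float64(100.733))] seg [(-7, 4), (52, 3), (7, 3)] 0.7
```

```bash
cat > fit.py <<'E'
import sys,json,numpy as np
from scipy.optimize import least_squares
D=[(6.7,111),(6.8,130),(6.9,151),(7.0,168),(8.1,340),(8.2,353),(8.3,371),(8.4,387),(9.5,541),(9.6,552),(9.7,562),(9.8,577),(10.9,692),(11.0,708),(12.1,813),(12.2,823)]+json.loads(sys.argv[1])
t,y=np.array(D).T
def m(p,t):
    th,v,a,b=p;s=t-6.7;return th+(v+b/a)/a*(1-np.exp(-a*s))-b/a*s
r=least_squares(lambda p:np.r_[m(p,t)-y,(p[2]-.1)*200,(p[3]-5)/5],[111,180,.1,5],loss='soft_l1',f_scale=4)
print(r.x.round(3),(m(r.x,t)-y).round(1).tolist())
T=np.arange(12,25,.001);Y=m(r.x,T)
for q in(1000,1050,1070,1080,1090,1100):
    if Y.max()>q:
        i=np.argmax(Y>=q);print(q,T[i].round(2),"deg/s",round((Y[i+1]-Y[i])/.001))
E
python3 fit.py "[]"
```

```text
[1.12517e+02 1.79198e+02 9.80000e-02 4.12200e+00] [1.5, 0.3, -3.1, -2.7, 3.1, 5.1, 1.9, 0.5, -4.4, -2.8, -0.4, -3.2, 5.9, 0.3, 0.5, -0.8]
1000 14.64 deg/s 60
1050 15.55 deg/s 51
1070 15.95 deg/s 47
1080 16.17 deg/s 46
1090 16.39 deg/s 44
1100 16.63 deg/s 42
```

>>> step_arm(
  series=[0,0,0,0,0,0,0,0,0,0,0,0,0,0,0,0,0,0,0,0,0,0,0,0,0,0,0,0,0,0,0,0],
)

```text
time: 13.3
tool_pos: [0.4949, -0.1061, 0.1003]
tcp_rot: [0.0, -3.142, -0.0]
wrist_force: [0.4, 0.2, 0.4]
width: -0.004
grip_force: 0.0
```

```bash
python3 - <<'E'
from h import *
look()
E
```

```text
13.3 scene net [(0.72, np.float64(0.094), np.float64(-159.208))] seg [(-52, 28), (-157, 26), (-67, 16)] -76.0
13.4 side net [(0.77, np.float64(0.095), np.float64(-154.792))] seg [(-157, 46), (52, 6), (7, 5)] -153.8
```

>>> step_arm(
  series=[0,0,0,0,0,0,0,0,0,0,0,0,0,0,0.002,0,0,0,0.004,0,0,0,0.004,0,0,0,0.004,0],
)

```text
time: 14.38
tool_pos: [0.4949, -0.1061, 0.0962]
tcp_rot: [0.0, -3.141, -0.0]
wrist_force: [-0.4, 0.5, -0.3]
width: 0.002
grip_force: 0.0
```

```bash
python3 - <<'E'
from h import *
s=monitor.read_state();print(s['tool_pos'],s['wrist_force'])
look()
E
```

```text
[ 0.49485655 -0.10610212  0.09621735] [-0.35851626  0.47193728 -0.33653833]
14.375 scene net [(0.86, np.float64(0.104), np.float64(-82.241))] seg [(-82, 38), (-52, 30), (-67, 14)] -74.8
14.475 side net [(0.85, np.float64(0.107), np.float64(-75.497))] seg [(-82, 41), (-67, 7), (-7, 5)] -76.6
```

```bash
python3 fit.py "[[13.3,919],[13.4,926],[14.375,998],[14.475,1003.5]]"
```

```text
[1.13492e+02 1.77363e+02 1.08000e-01 1.83800e+00] [2.5, 1.1, -2.5, -2.2, 2.2, 4.1, 0.8, -0.6, -5.6, -4.0, -1.6, -4.3, 6.1, 0.7, 3.6, 2.7, -0.8, -0.1, -1.5, -0.3]
1000 14.43 deg/s 67
1050 15.21 deg/s 60
1070 15.55 deg/s 58
1080 15.73 deg/s 56
1090 15.91 deg/s 55
1100 16.09 deg/s 53
```

>>> step_arm(
  series=[0,0,0,0,0,0,0,0,0,0,0.002,0,0,0,0.003,0,0,0,0.003,0,0,0,0.003,0],
)

```text
time: 15.32
tool_pos: [0.4949, -0.1061, 0.0933]
tcp_rot: [0.0, -3.142, -0.0]
wrist_force: [0.2, -0.1, 0.2]
width: 0.001
grip_force: 0.0
```

```bash
python3 - <<'E'
from h import *
s=monitor.read_state();print(s['tool_pos'],s['wrist_force'])
look()
print(monitor.read_state()['time'])
E
```

```text
[ 0.49488694 -0.10609999  0.09326229] [ 0.20135913 -0.08908704  0.21461401]
15.325 scene net [(0.8, np.float64(0.12), np.float64(-28.222))] seg [(-52, 30), (-22, 28), (-37, 11)] -52.7
15.425 side net [(0.79, np.float64(0.107), np.float64(-20.679))] seg [(-22, 42), (37, 3), (22, 2)] -19.0
15.525
```

>>> step_arm(
  series=[0,0,0,0,0,0,0,0,0,0,0.0045,0,0,0,0.0055,0,0,0,0.006,0,0,0,0.006,0],
)

```text
time: 16.27
tool_pos: [0.4954, -0.1066, 0.0898]
tcp_rot: [-0.001, 3.141, -0.001]
wrist_force: [-6.0, 1.0, 17.1]
width: -0.0
grip_force: 8.6
```

```bash
python3 - <<'E'
from h import *
s=monitor.read_state();print(s['tool_pos'],s['wrist_force'])
look();look()
E
```

```text
[ 0.49541198 -0.1066116   0.08982527] [-6.04201829  0.99333927 17.0696472 ]
16.275 scene net [] seg [(7, 31), (-52, 29), (-67, 13)] -54.6
16.375 side net [(0.8, np.float64(0.11), np.float64(9.965))] seg [(7, 25), (37, 4), (-7, 4)] 5.1
16.475 scene net [(0.63, np.float64(0.105), np.float64(0.626)), (0.24, np.float64(0.329), np.float64(-122.612))] seg [(7, 30), (-52, 29), (-67, 13)] -55.0
16.575 side net [(0.84, np.float64(0.113), np.float64(6.073)), (0.39, np.float64(0.421), np.float64(-96.168))] seg [(7, 25), (37, 4), (-7, 4)] 5.1
```

The disc is stopped with the line under the stylus. Lifting straight off.

>>> step_arm(
  series=[0,0,-0.003,0,0,0,-0.01,0,0,0,-0.04,0,0,0,-0.09,0,0.02,0,-0.15,0,0.04,0,-0.2,0,0.04,0,-0.2,0,0.04,0,-0.2,0],
)

```text
time: 17.68
tool_pos: [0.4547, -0.1061, 0.287]
tcp_rot: [-0.0, 3.141, 0.0]
wrist_force: [0.0, 0.2, 0.3]
width: 0.001
grip_force: 0.0
```

```bash
python3 - <<'E'
from h import *
look()
P={c:viewer.read_camera(c) for c in("scene","side")}
k=cv2.hconcat([cv2.resize(P[c]["image"][y:y+100,x:x+120,::-1],(396,330),interpolation=2) for c,x,y in(("scene",160,130),("side",240,120))]);cv2.imwrite("pics/e.png",k)
print(monitor.read_state()['wrist_force'])
E
```

```text
17.675 scene net [(0.88, np.float64(0.103), np.float64(4.27))] seg [(-52, 26), (7, 26), (-67, 14)] -55.3
17.775 side net [(0.62, np.float64(0.106), np.float64(5.569))] seg [(7, 25), (37, 4), (-7, 3)] 5.2
[-0.3399165   0.41043535 -0.6834177 ]
```

View pics/e.png

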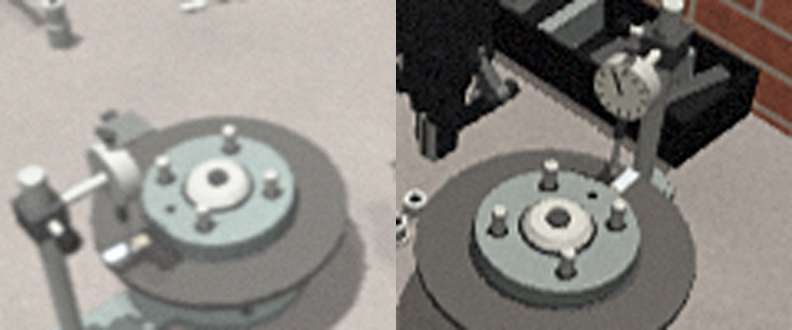

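The finger is clear and the line stands within about 5° (under 10 mm) of the stylus, so I'm handing it in.

```bash
python3 -c "
from h import *
print(job.finish_job())"
```

```text
the job is handed in; nothing more can be done
None
```

The disc was flicked, ran free for nearly three turns, was braked on the bare ring, and stopped with the paint line about 10 mm or less from the stylus by camera estimate; the finger is off it and the job is handed in (no verdict was returned).

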